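# Free the track carriage and load its ballast

### The arm

A 7-joint arm with a two-finger parallel gripper is mounted at the origin on the work surface. World frame = base frame: x ahead of the robot, y to its left, z up, the work surface at z = 0. Lengths are in m, angles in rad, forces in N, time in s.
With the tool pointing down it reaches from about 0.4 to 0.875 m from the base axis. Payload 19.3 kg.
Tool frame: the origin (TCP) lies at the very end of the fingers, on their centre line; the grasp point (between the pads) lies 19 mm behind it; z points along the fingers, y is the direction in which the jaws open and shut (so a half turn about z gives the same grasp; the last joint's range is limited). The gripper opens to 85 mm and grips with 20 to 120 N. Pads are 22 mm wide; open, the fingers measure 114 mm over their backs; the gripper's body (76 mm by 85 mm) begins 54 mm behind the grasp point. The pads swing forward as they close: fully open they stand 13 mm farther back than shut.
Start: joints at [-1.327, 0.521, -0.036, 1.599, 0.021, 1.021, -0.113], TCP at [0.193, 0.594, 0.231] pointing down, gripper open.
Joint ranges: [-2.91, 2.91], [-0.3, 2.13], [-1.5, 1.42], [0.17, 2.43], [-1.26, 4.41], [0.16, 1.93], [-2.52, 2.52]. Speed limits (rad/s): [1.89, 1.89, 2.39, 2.39, 3.01, 3.01, 3.01].

### API

Orientations are given as [roll, pitch, yaw] about the fixed x, y, z axes, in that order (R = Rz(yaw) Ry(pitch) Rx(roll)).
In Python, from workcell import bot, grab_frame, calibration, workorder gives the robot as it stands.
- The arm moves only by the tool move_arm, never from a script. Its arguments are lists of equal length, an entry for each row: "jaw": the closure in counts, from 0 (fully open) to 255 (shut); "dp": the shift along the tool's x, y, z in units of 800 mm (1.0 is 800 mm), a list of three; "rotation": the turn, a rotation vector about the tool's x, y, z in units of pi rad (1.0 is pi rad), a list of three. In form: {"jaw": [jaw, ...], "dp": [[dx, dy, dz], ...], "rotation": [[rx, ry, rz], ...]}. A call has 1 to 10 rows; each row shifts and turns the commanded pose from where the row before left it, along the tool's axes as they then stand; what a row does not reach is not made up. A row lasts 1/8 s, in which the tool goes at most 62.5 mm and 10.7 degrees, less where a joint would pass 70% of its speed; a pose out of reach is approached as far as the arm can. A call with a number of a shift or a turn outside -1 to 1 is refused whole. A call with a gripper value outside its range is refused whole. The fingers move at their own pace and stop on an object; "squeeze" is the grip in N (left out, the last holds). Time passes only in rows, so rows that do not move let the fingers close. It gives the time, the measured TCP pose, the force and the opening at its end, in the units of the state.
- bot.observe(): the state, without advancing time (a new reading comes with each control period).
- grab_frame(name): name is "scene" or "top" or "wrist"; returns the picture (400x640x3 uint8, blue, green, red); there is no depth.
- calibration(name): a dict with "camera_matrix" (3x3 intrinsics, pixels), "T" (4x4, takes a point from camera to world coordinates). Camera axes: x right, y down, z forward; pixel columns grow to the right and rows downward; lengths in m; the calibration is good to about 2 mm. A picture is of the moment at which its call begins: read the wrist's pose just before it. calibration takes no time and is no camera call; for the wrist camera it gives the pose at the moment of the call.
- workorder.job_done(): hands the job in, once; it reports no verdict.
The state is a dict: "clock": time; "qpos": joint angles; "qd": joint speeds; "joint_efforts": joint torques, N m; "position": TCP position; "tool_rot": TCP orientation; "force": force on the tool from outside, world axes, zero at the start; "moment": the same for the moment, N m; "grip_width": finger opening in m.
Only numpy, scipy, OpenCV 4.12 (cv2) and the standard library are available. Lean on these libraries where they do the work, as an engineer would, in place of code of your own. Each camera call takes 0.05 s, during which the arm holds its last target. There are 200 camera calls.

### The job

Slide the stuck carriage of the physics track along its rail, gently so that it does not shoot off when it breaks free, until it is fully home against the stop hidden inside the grey end housing. Then pick up the metal scoop, bring its lip down close over the carriage's tray while still level, and tip all four steel balls in without dropping them from a height. Finally stand the empty scoop upright on the bench again; leave the jar, vial, soap bottle and tube rack where they are.

Things in the scene. Friction and masses are not known exactly. Their poses are not given: they have to be found in the camera images.
- rail: Physics track fixed to the bench: aluminium rail 420 x 60 x 36 mm high with two black feet 100 mm wide. Origin on the bench under the rail's middle; x runs along the rail in the direction the carriage must travel (away from the robot), z up. A grey housing 110 x 90 mm, 70 mm high, covers the rail from x = +105 to +215 mm; the stop is inside it and cannot be seen.
- carriage (a joint): Travel of the carriage along the rail's x (m), 0 at the near end; it starts between 0 and 0.035 and stops at 0.150, where its steel nose rod meets the hidden stop in the housing; home means against that stop. It sticks at first: about 8 to 17 N are needed until about 0.065, where it suddenly breaks free and then needs only about 2 to 3 N; at the stop the resistance rises sharply. It stays where it is left. Carriage mass about 0.35 to 0.7 kg.
- push_plate (a point): Middle of the rear face (the face towards the rail's -x) of the carriage's upright aluminium push plate, 78 mm above the bench; axes as the rail's. The plate is 70 mm wide, 6 mm thick, and rises to 100 mm above the bench; its lower edge is the deck at 38 mm.
- tray_in (a point): Centre of the inner floor of the white tray on the carriage, 47 mm above the bench; axes as the rail's. The open tray is 84 x 80 mm inside with walls 3 mm thick; its rim is 28 mm above this floor (75 mm above the bench). The push plate's rear face is 53 mm behind this point. With the carriage home the housing's face is 77 mm ahead of this point, and the housing's top is 5 mm lower than the rim.
- scoop: Loose open aluminium scoop, 110 mm long, 56 mm wide, walls 30 mm high, with a black bar handle above it; 0.16 kg without balls. Origin at the centre of its underside, x towards its open pouring end, z up. The floor is flat from x = -52 to +15 mm, then rises at 20 degrees to the lip at x = +55 mm, so balls stay in when it is level and all roll out when it is tipped about 40 degrees or more, pouring end down.
- scoop_lip (a point): Middle of the lip at the scoop's pouring end: x = +55 mm, 17 mm above the underside (scoop axes).
- scoop_grip (a point): Point in the bar handle to grip, near the balance point: x = -22 mm, 57 mm above the underside (scoop axes). The bar runs along the scoop's x from -63 to +5 mm, is 14 mm wide (y) and spans 46 to 68 mm above the underside; it is held by a post at its rear end only, and is free beneath.
- ball0_center (a point): Centre of one of four loose steel balls, 16 mm diameter, 17 g, lying in the scoop.
- ball1_center (a point): Centre of one of four loose steel balls, 16 mm diameter, 17 g, lying in the scoop.
- ball2_center (a point): Centre of one of four loose steel balls, 16 mm diameter, 17 g, lying in the scoop.
- ball3_center (a point): Centre of one of four loose steel balls, 16 mm diameter, 17 g, lying in the scoop.
- jar: Bystander: closed glass jar 64 mm diameter, 75 mm high; origin at its underside.
- vial: Bystander: capped glass vial 34 mm diameter, 55 mm high; origin at its underside.
- soap: Bystander: clear bottle 64 mm diameter, 160 mm high; origin at its underside.
- rack: Bystander: wooden test tube rack 240 x 60 mm, 124 mm high (two tubes in it reach 160 mm), long along its x; origin at its underside.
Mind the look-alikes: they are no part of the job. What is shaped like the scoop but blue, purple or red is not meant.

How it is judged:
On the way, in this order (a step that is already met when the one before it is completed fails the run):
1. the carriage is home against the hidden stop (within 5 mm) (value of joint carriage above 0.145 m and velocity of joint carriage below 0.02 m/s), for 0.2 s.
2. the scoop's lip is over the tray, less than 85 mm above the tray's floor, the scoop still level (within 0.4 rad) and no ball in the tray yet (horizontal distance between scoop_lip and tray_in below 0.06 m and z of scoop_lip in the frame of tray_in below 0.085 m and angle between scoop's own z axis and vertical below 0.4 rad and not (distance between any of ball0_center, ball1_center, ball2_center, ball3_center and tray_in below 0.052 m)), for 0.1 s.
3. all four balls are in the tray (distance between each of ball0_center, ball1_center, ball2_center, ball3_center and tray_in below 0.052 m), for 0.2 s.
At the end, for the whole second after the job is handed in: The carriage is within 5 mm of the stop, all four balls lie in its tray (centres within 52 mm of the middle of the tray floor), and the scoop stands upright on the bench (tilt under 0.1 rad), let go and at rest (all of step 3 and value of joint carriage above 0.145 m and angle between scoop's own z axis and vertical below 0.1 rad and height (world z) of scoop below 0.008 m and linear speed of scoop below 0.03 m/s); the robot touches nothing.
It fails at once if the carriage shoots along faster than 0.3 m/s (velocity of joint carriage above 0.3 m/s).
It fails at once if a ball is dropped from a height (faster than 1.7 m/s) (linear speed of any of ball0, ball1, ball2, ball3 above 1.7 m/s).
It fails at once if a bystander is moved by more than 30 mm (distance of any of jar, vial, soap, rack from where it was at the start of the episode above 0.03 m).
It also fails if it takes over 72 s, if anything falls off the work surface, if the arm or the gripper's body presses on something with over 40 N, if the wrist force passes 120 N, or if a joint passes its speed limit or range.

## Working session

There is one attempt and no reset: what is moved stays moved. The work goes in short steps, Python scripts to look and compute and a tool call to move; the robot and the scene stay as the last step left them, time stands still between calls to the robot, and variables do not carry over. Pictures are saved under pics/ and viewed, about 8 in all and at most 12, crops included, and the job is handed in when it is done.

Besides the shell and the picture viewer there is one more tool, called by a JSON object that holds its "method" and its "body", one argument or row to a line. move_arm: Moves the arm, as the interface text tells. Shifts and turns lie within -1 to 1; 1 stands for 800 mm of shift or pi rad of turn. Its arguments: {"type":"object","properties":{"jaw":{"type":"array","items":{"type":"number"}},"dp":{"type":"array","items":{"type":"array","items":{"type":"number","minimum":-1,"maximum":1}}},"rotation":{"type":"array","items":{"type":"array","items":{"type":"number","minimum":-1,"maximum":1}}},"squeeze":{"type":"number"}},"required":["jaw","dp","rotation"]}

```bash
mkdir -p pics; python3 - <<'E'
from workcell import bot, grab_frame, calibration
import cv2,numpy as np
print(bot.observe())
for n in("scene","top"):
    im=grab_frame(n); cv2.imwrite(f"pics/{n}0.png",im)
    c=calibration(n); print(n,np.round(c["camera_matrix"],1).tolist(),np.round(c["T"],4).tolist())
E
```

```text
{'clock': 0.0, 'qpos': array([-1.32715841,  0.52199843, -0.03631457,  1.59999479,  0.02120342,
        1.02110897, -0.11276775]), 'qd': array([-0.00059711, -0.00023583, -0.0001942 ,  0.00029511,  0.0005768 ,
       -0.00102175, -0.00032127]), 'joint_efforts': array([ 2.56264766e-04, -9.27102828e+01,  1.97985359e+00, -3.69930732e+01,
        1.78548612e-02,  8.26659438e-03,  1.94394585e-05]), 'position': array([0.19288446, 0.59413997, 0.23074032]), 'tool_rot': array([-3.14047177e+00,  8.98262877e-05,  2.82776749e+00]), 'force': array([ 0.73429017, -0.53310998,  0.21234285]), 'moment': array([-0.05513364,  0.0016954 ,  0.02987027]), 'grip_width': 0.08538719788806585}
scene [[403.1, 0.0, 328.2], [0.0, 403.1, 201.4], [0.0, 0.0, 1.0]] [[0.3099, 0.7201, -0.6208, 1.1801], [0.9507, -0.2448, 0.1906, -0.1675], [-0.0148, -0.6493, -0.7604, 0.8354], [0.0, 0.0, 0.0, 1.0]]
top [[374.3, 0.0, 319.2], [0.0, 374.3, 197.7], [0.0, 0.0, 1.0]] [[-0.0146, -0.9916, 0.1284, 0.3984], [-0.9997, 0.0168, 0.0162, 0.0148], [-0.0182, -0.1281, -0.9916, 1.2128], [0.0, 0.0, 0.0, 1.0]]
```

View pics/scene0.png

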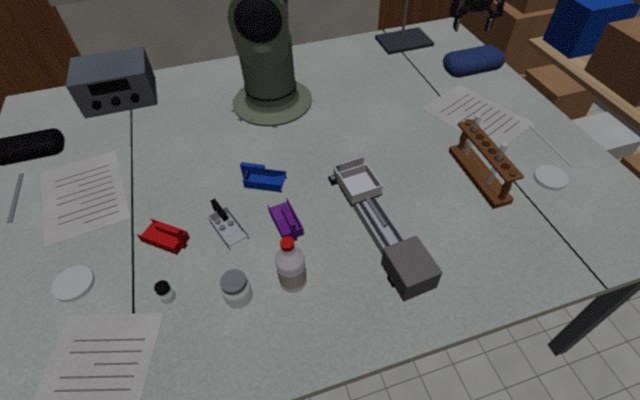

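View pics/top0.png

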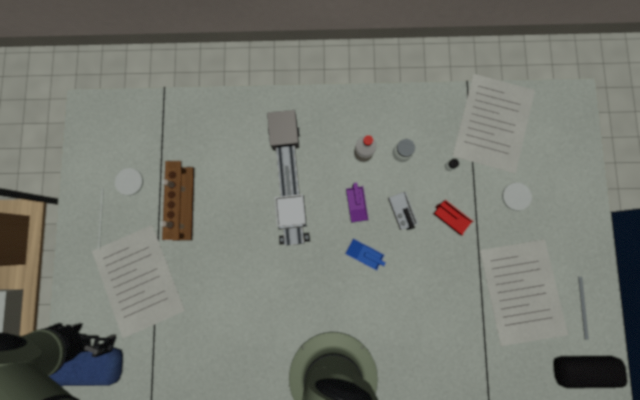

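The scene picture shows the rail running from (345,175) to (410,265), with the white tray at (358,182) and the aluminium scoop at (227,225) among the blue, purple and red look-alikes. In the top view the tray is at (291,211), the housing at (283,127) and the scoop at (403,211). Next I'll enlarge the key areas.

```bash
cat > h.py <<'E'
import numpy as np,cv2
from workcell import calibration
def ray(n,uv,z,c=None):
    c=c or calibration(n); K=np.array(c["camera_matrix"]);T=np.array(c["T"])
    d=T[:3,:3]@np.linalg.solve(K,[*uv,1.]); o=T[:3,3]
    return o+d*(z-o[2])/d[2]
def proj(n,p,c=None):
    c=c or calibration(n); K=np.array(c["camera_matrix"]);T=np.array(c["T"])
    q=K@(T[:3,:3].T@(np.array(p)-T[:3,3])); return q[:2]/q[2]
E
python3 - <<'E'
import cv2,numpy as np
t=cv2.imread("pics/top0.png");s=cv2.imread("pics/scene0.png")
a=cv2.resize(t[100:250,255:345],None,fx=4,fy=4,interpolation=cv2.INTER_CUBIC)
b=cv2.resize(t[180:240,380:430],None,fx=8,fy=8,interpolation=cv2.INTER_CUBIC)[:300]
b=cv2.resize(t[185:235,380:430],(300,300),interpolation=cv2.INTER_CUBIC)
d=cv2.resize(s[190:250,200:255],(275,300),interpolation=cv2.INTER_CUBIC)
o=np.zeros((600,680,3),np.uint8);o[:,:360]=a;o[:300,370:670]=b;o[300:,370:645]=d
cv2.imwrite("pics/c1.png",o)
E
```

```text
(no output)
```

View pics/c1.png

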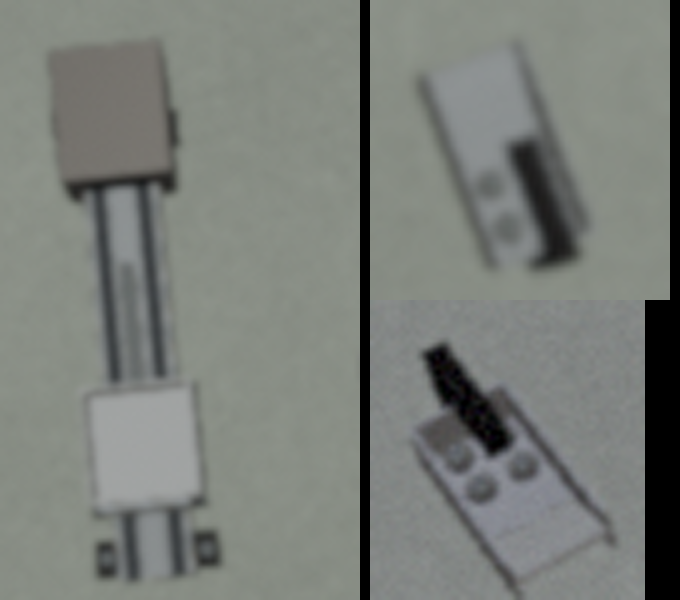

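The crop shows the housing-top corners, the tray-rim corners, the scoop's bar (front at crop (522,145), rear at (558,262)) and the lip (425,78)–(518,43). Three balls are visible.

```bash
python3 - <<'E'
from h import *
A=lambda x,y:(255+x/4-.4,100+y/4-.4)
B=lambda x,y:(380+(x-370)/6-.4,185+y/6-.4)
S=lambda x,y:(200+(x-370)/5-.4,190+(y-300)/5-.4)
H=[ray("top",A(*p),.07) for p in[(50,52),(160,42),(172,178),(68,185)]]
T=[ray("top",A(*p),.075) for p in[(85,393),(195,383),(205,500),(97,512)]]
hc=np.mean(H,0);tc=np.mean(T,0)
print("H",np.round(H,3).tolist(),hc);print("T",np.round(T,3).tolist(),tc)
d=hc-tc;print("yaw rail",np.arctan2(d[1],d[0]),"dist",np.hypot(*d[:2]), [np.arctan2(*(q[0]+q[1]-q[3]-q[2])[[1,0]]) for q in(H,T)])
bf=ray("top",B(522,145),.068);br=ray("top",B(558,262),.068);print("bar top",bf,br,np.linalg.norm(bf-br),np.arctan2(*(bf-br)[[1,0]]))
bf=ray("scene",S(495,447),.06);br=ray("scene",S(435,350),.066);print("bar scene",bf,br,np.linalg.norm(bf-br),np.arctan2(*(bf-br)[[1,0]]))
l=ray("top",B(425,78),.03);r=ray("top",B(518,43),.03);print("lip top",l,r,(l+r)/2, np.linalg.norm(l-r))
l2=ray("top",B(490,265),.03);r2=ray("top",B(588,230),.03);f=(l+r)/2-(l2+r2)/2;print("rear",l2,r2,np.linalg.norm(f),np.arctan2(f[1],f[0]))
r=ray("scene",S(515,590),.017);l=ray("scene",S(610,540),.017);print("lip scene",l,r,(l+r)/2)
E
```

```text
H [[0.822, 0.195, 0.07], [0.828, 0.108, 0.07], [0.717, 0.099, 0.07], [0.713, 0.181, 0.07]] [0.77013179 0.14553121 0.07      ]
T [[0.547, 0.167, 0.075], [0.554, 0.082, 0.075], [0.464, 0.075, 0.075], [0.456, 0.157, 0.075]] [0.50525118 0.12022918 0.075     ]
yaw rail 0.09523343917513555 dist 0.2660863204135389 [np.float64(0.1054090942011456), np.float64(0.08780366485624833)]
bar top [ 0.50793219 -0.22839915  0.068     ] [ 0.44814764 -0.2439488   0.068     ] 0.06177365019847298 0.2544569574264122
bar scene [ 0.5191734  -0.23115968  0.06      ] [ 0.45187961 -0.25019751  0.066     ] 0.07019182900388038 0.2757016099965075
lip top [ 0.54801151 -0.18689627  0.03      ] [ 0.56587608 -0.23673986  0.03      ] [ 0.55694379 -0.21181806  0.03      ] 0.05294834130667551
rear [ 0.44878013 -0.21702531  0.03      ] [ 0.46628202 -0.26895926  0.03      ] 0.1041859886758048 0.30387192966672366
lip scene [ 0.55993208 -0.18906857  0.017     ] [ 0.5746387  -0.23876809  0.017     ] [ 0.56728539 -0.21391833  0.017     ]
```

{"method": "move_arm", "body": {
  "jaw": [0,0,0,0,0,0,0,0,0,0],
  "dp": [
    [-0.0497,-0.0468,0],
    [-0.0497,-0.0468,0],
    [-0.0497,-0.0468,0],
    [-0.0497,-0.0468,0],
    [-0.0497,-0.0468,0],
    [-0.0497,-0.0468,0],
    [-0.0497,-0.0468,0],
    [-0.0497,-0.0468,0],
    [-0.0497,-0.0468,0],
    [-0.0497,-0.0468,0]
  ],
  "rotation": [
    [0,0,0],
    [0,0,0],
    [0,0,0],
    [0,0,0],
    [0,0,0],
    [0,0,0],
    [0,0,0],
    [0,0,0],
    [0,0,0],
    [0,0,0]
  ]
}}

```text
clock: 1.35
position: [0.4561, 0.114, 0.2313]
tool_rot: [3.142, -0.0, 2.828]
force: [0.8, 0.6, -0.4]
grip_width: 0.0853
```

{"method": "move_arm", "body": {
  "jaw": [0,0,0,0,0,0,0,0],
  "dp": [
    [0,0,0],
    [0,0,0],
    [0,0,0],
    [0,0,0],
    [0,0,0],
    [0,0,0],
    [0,0,0],
    [0,0,0]
  ],
  "rotation": [
    [0,0,0.053],
    [0,0,0.053],
    [0,0,0.053],
    [0,0,0.053],
    [0,0,0.053],
    [0,0,0.053],
    [0,0,0.052],
    [0,0,0]
  ]
}}

```text
clock: 2.35
position: [0.4554, 0.1157, 0.2311]
tool_rot: [-3.141, 0.0, 1.666]
force: [-0.2, 0.2, 0.8]
grip_width: 0.0857
```

```bash
python3 - <<'E'
from workcell import bot, grab_frame, calibration
import cv2,numpy as np
s=bot.observe();print(s["clock"],s["qpos"].round(3),s["position"],s["tool_rot"],s["force"])
c=calibration("wrist");np.savez("w1.npz",**c);cv2.imwrite("pics/w1.png",grab_frame("wrist"))
E
```

```text
2.35 [-0.688  0.292  0.386  2.009 -0.142  0.866 -0.129] [0.455382   0.11572072 0.23114272] [-3.14127361e+00  3.13396413e-04  1.66646897e+00] [-0.20681323  0.15721784  0.81839289]
```

View pics/w1.png

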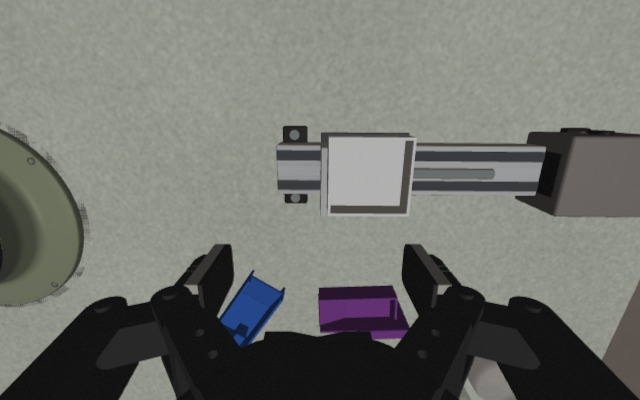

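The wrist view shows the rail lying level in the picture, so the yaw is right. The tray rim spans (322,133)–(411,215), and the push plate is along its left edge at column about 322.

```bash
python3 - <<'E'
from h import *
c=dict(np.load("w1.npz"))
im=cv2.imread("pics/w1.png")
print("row175",im[175,312:340].mean(1).astype(int).tolist());print("row175r",im[175,395:422].mean(1).astype(int).tolist())
print("T",c["T"].round(3).tolist())
for n,uv,z in[("plate L top",(321,133),.1),("plate R top",(321,216),.1),("rim FL",(415,135),.075),("rim FR",(411,216),.075),("rim RL",(327,133),.075),("housing face L",(531,133),.07),("housing face R",(519,198),.07)]:
    print(n,ray("w",uv,z,c).round(4))
print("proj plate rear top mid", proj("w",[.452,.1155,.1],c),proj("w",[.458,.1155,.1],c), proj("w",[.458,.1155,.038],c))
E
```

```text
row175 [147, 147, 147, 148, 147, 148, 147, 142, 107, 119, 151, 149, 149, 152, 141, 77, 135, 176, 177, 176, 176, 176, 176, 176, 176, 176, 176, 176]
row175r [176, 176, 176, 176, 177, 176, 168, 117, 71, 71, 70, 72, 71, 72, 87, 143, 176, 169, 122, 108, 109, 109, 109, 108, 109, 109, 109]
T [[0.995, 0.091, 0.027, 0.448], [0.095, -0.954, -0.285, 0.189], [-0.0, 0.287, -0.958, 0.373], [0.0, 0.0, 0.0, 1.0]]
plate L top [0.4535 0.1676 0.1   ]
plate R top [0.4616 0.0857 0.1   ]
rim FL [0.5493 0.1728 0.075 ]
rim FR [0.5618 0.0857 0.075 ]
rim RL [0.46   0.1662 0.075 ]
housing face L [0.6697 0.1859 0.07  ]
housing face R [0.6781 0.1162 0.07  ]
proj plate rear top mid [314.24498798 186.74827005] [320.331326   187.31103414] [319.83147382 173.70451003]
```

The plate is centred near x=0.461, y=0.119, and I'll grip it across its thickness so it can't run away. First I descend to TCP z≈0.083.

{"method": "move_arm", "body": {
  "jaw": [0,0,0,0,0,0,255,255,255,255],
  "dp": [
    [0.004,0.007,0.037],
    [0,0,0.037],
    [0,0,0.037],
    [0,0,0.037],
    [0,0,0.037],
    [0,0,0],
    [0,0,0],
    [0,0,0],
    [0,0,0],
    [0,0,0]
  ],
  "rotation": [
    [0,0,0],
    [0,0,0],
    [0,0,0],
    [0,0,0],
    [0,0,0],
    [0,0,0],
    [0,0,0],
    [0,0,0],
    [0,0,0],
    [0,0,0]
  ],
  "squeeze": 40
}}

```text
clock: 3.65
position: [0.461, 0.1195, 0.0837]
tool_rot: [3.141, -0.0, 1.666]
force: [0.0, -0.0, -0.2]
grip_width: 0.0123
```

{"method": "move_arm", "body": {
  "jaw": [255,255,255,255,255,255,255,255,255,255],
  "dp": [
    [0,0,0],
    [0,0,0],
    [0,0.005,0],
    [0,0.005,0],
    [0,0.005,0],
    [0,0.005,0],
    [0,0.005,0],
    [0,0.005,0],
    [0,0.005,0],
    [0,0.005,0]
  ],
  "rotation": [
    [0,0,0],
    [0,0,0],
    [0,0,0],
    [0,0,0],
    [0,0,0],
    [0,0,0],
    [0,0,0],
    [0,0,0],
    [0,0,0],
    [0,0,0]
  ]
}}

```text
clock: 4.9
position: [0.4919, 0.1222, 0.0836]
tool_rot: [-3.14, -0.0, 1.665]
force: [-9.1, -1.4, 16.5]
grip_width: 0.0051
```

{"method": "move_arm", "body": {
  "jaw": [255,255,255,255,255,255,255,255,255,255],
  "dp": [
    [0,0.006,0],
    [0,0.006,0],
    [0,0.006,0],
    [0,0.006,0],
    [0,0.006,0],
    [0,0.006,0],
    [0,0.006,0],
    [0,0.006,0],
    [0,0.006,0],
    [0,0.006,0]
  ],
  "rotation": [
    [0,0,0],
    [0,0,0],
    [0,0,0],
    [0,0,0],
    [0,0,0],
    [0,0,0],
    [0,0,0],
    [0,0,0],
    [0,0,0],
    [0,0,0]
  ]
}}

```text
clock: 6.15
position: [0.5407, 0.1266, 0.0837]
tool_rot: [3.141, 0.0, 1.665]
force: [-1.9, -1.4, 8.9]
grip_width: 0.0047
```

{"method": "move_arm", "body": {
  "jaw": [255,255,255,255,255,255],
  "dp": [
    [0,0.007,0],
    [0,0.007,0],
    [0,0.007,0],
    [0,0.007,0],
    [0,0.007,0],
    [0,0,0]
  ],
  "rotation": [
    [0,0,0],
    [0,0,0],
    [0,0,0],
    [0,0,0],
    [0,0,0],
    [0,0,0]
  ]
}}

```text
clock: 6.9
position: [0.5692, 0.1291, 0.0838]
tool_rot: [3.14, 0.0, 1.665]
force: [2.9, -1.8, 4.3]
grip_width: 0.0049
```

{"method": "move_arm", "body": {
  "jaw": [255,255,255,255,255,255,255],
  "dp": [
    [0,0.004,0],
    [0,0.004,0],
    [0,0.004,0],
    [0,0.004,0],
    [0,0.004,0],
    [0,0.004,0],
    [0,0,0]
  ],
  "rotation": [
    [0,0,0],
    [0,0,0],
    [0,0,0],
    [0,0,0],
    [0,0,0],
    [0,0,0],
    [0,0,0]
  ]
}}

```text
clock: 7.78
position: [0.5881, 0.1308, 0.0838]
tool_rot: [3.141, 0.0, 1.665]
force: [1.1, -2.6, 5.3]
grip_width: 0.0049
```

{"method": "move_arm", "body": {
  "jaw": [255,255,255,255,255],
  "dp": [
    [0,0.003,0],
    [0,0.003,0],
    [0,0.003,0],
    [0,0.003,0],
    [0,0,0]
  ],
  "rotation": [
    [0,0,0],
    [0,0,0],
    [0,0,0],
    [0,0,0],
    [0,0,0]
  ]
}}

```text
clock: 8.4
position: [0.594, 0.1313, 0.0837]
tool_rot: [-3.135, 0.0, 1.665]
force: [-24.2, -5.1, 30.1]
grip_width: 0.0048
```

The force rose to 24 N at the stop after about 133 mm of travel, so the carriage is home. I'll release, lift and turn towards the scoop.

{"method": "move_arm", "body": {
  "jaw": [0,0,0,0,0,0,0,0],
  "dp": [
    [0,0,0],
    [0,0,0],
    [0,0,0],
    [0,0,-0.035],
    [0,0,-0.05],
    [0,0,-0.05],
    [0,0,-0.05],
    [0,0,0]
  ],
  "rotation": [
    [0,0,0],
    [0,0,0],
    [0,0,0],
    [0,0,0],
    [0,0,0],
    [0,0,0],
    [0,0,0],
    [0,0,0]
  ]
}}

```text
clock: 9.4
position: [0.5984, 0.1324, 0.2342]
tool_rot: [3.137, -0.001, 1.665]
force: [-0.5, -0.2, -0.6]
grip_width: 0.0854
```

{"method": "move_arm", "body": {
  "jaw": [0,0,0,0,0,0,0,0],
  "dp": [
    [0,0,0],
    [0,0,0],
    [0,0,0],
    [0,0,0],
    [0,0,0],
    [0,0,0],
    [0,0,0],
    [0,0,0]
  ],
  "rotation": [
    [0,0,0.055],
    [0,0,0.055],
    [0,0,0.055],
    [0,0,0.055],
    [0,0,0.055],
    [0,0,0.055],
    [0,0,0.055],
    [0,0,0.055]
  ]
}}

```text
clock: 10.4
position: [0.5968, 0.1322, 0.2305]
tool_rot: [3.141, 0.001, 0.277]
force: [0.5, 0.8, 0.1]
grip_width: 0.0853
```

{"method": "move_arm", "body": {
  "jaw": [0,0,0,0,0,0,0,0,0],
  "dp": [
    [-0.032,0.05,0],
    [-0.032,0.05,0],
    [-0.032,0.05,0],
    [-0.032,0.05,0],
    [-0.032,0.05,0],
    [-0.032,0.05,0],
    [-0.032,0.05,0],
    [-0.032,0.05,0],
    [0,0,0]
  ],
  "rotation": [
    [0,0,0],
    [0,0,0],
    [0,0,0],
    [0,0,0],
    [0,0,0],
    [0,0,0],
    [0,0,0],
    [0,0,0],
    [0,0,0]
  ]
}}

```text
clock: 11.52
position: [0.4879, -0.2357, 0.231]
tool_rot: [3.141, 0.001, 0.278]
force: [0.4, 1.1, -0.2]
grip_width: 0.0853
```

```bash
python3 - <<'E'
from workcell import bot, grab_frame, calibration
import cv2,numpy as np
s=bot.observe();print(s["clock"],s["qpos"].round(3),s["position"],s["tool_rot"],s["force"])
c=calibration("wrist");np.savez("w2.npz",**c);w=grab_frame("wrist");t=grab_frame("top")
cv2.imwrite("pics/w2f.png",w);cv2.imwrite("pics/top2.png",t)
o=np.zeros((600,640,3),np.uint8);o[:400]=w
o[400:,:]=0;k=cv2.resize(t[100:250,255:345],(120,200));o[400:,:360]=cv2.resize(t[130:210,240:384],(360,200),interpolation=cv2.INTER_CUBIC)
cv2.imwrite("pics/w2.png",o)
E
```

```text
11.525 [-0.191  0.489  0.746  1.847 -0.398  0.96  -0.564] [ 0.48792689 -0.23573138  0.23096438] [3.14053110e+00 1.06660825e-03 2.77675201e-01] [ 0.44291406  1.06542833 -0.16848008]
```

View pics/w2.png

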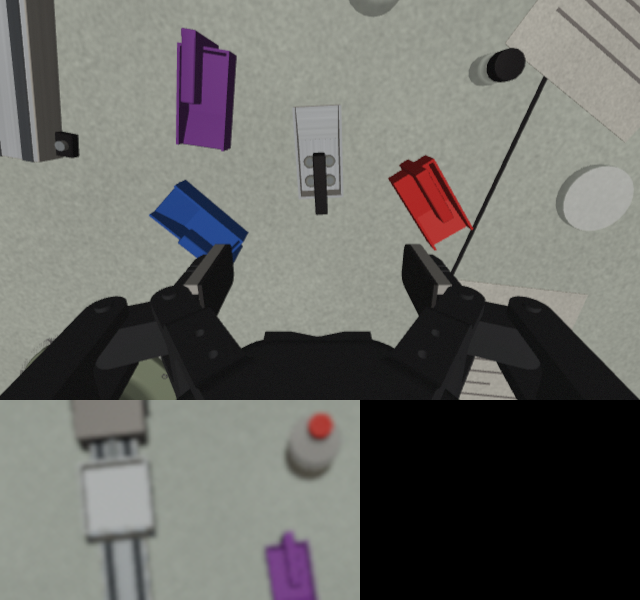

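The scoop is centred in the wrist view, with its bar from (319,153) to (321,214), four balls under the bar and the lip at (295,107)–(339,105). In the top crop the tray sits close to the housing.

```bash
python3 - <<'E'
from h import *
c=dict(np.load("w2.npz"))
im=cv2.imread("pics/w2f.png").max(2)
m=(im<55).astype(np.uint8)[:235,290:350]; ys,xs=np.nonzero(m[145:218]); ys+=145;xs+=290
print("bar px rows",ys.min(),ys.max(),[(y,xs[ys==y].min(),xs[ys==y].max()) for y in(158,170,185,200,210)])
f=ray("w",(319.5,ys.min()),.068,c);r=ray("w",(321,ys.max()),.068,c)
r2=ray("w",(321,ys.max()-1),.046,c)
print(f,r,r2,np.linalg.norm(f-r),np.arctan2(*(f-r)[[1,0]]))
l=ray("w",(295,107),.03,c);q=ray("w",(339,105),.03,c);print("lip",l,q,(l+q)/2,np.linalg.norm(l-q),np.arctan2(*(l-q)[[1,0]])-np.pi/2)
a=f-r;a/=np.linalg.norm(a);print("grip est bar", (f+r)/2+a*.007, "lip", (l+q)/2-a*.077)
c=calibration("top")
# tray now in top2 crop scale 2.5
P=[ray("top",(240+x/2.5-.3,130+(y-400)/2.5-.3),.075) for x,y in[(83,467),(148,460),(154,528),(90,537)]]
print("tray",np.round(P,3).tolist(),np.mean(P,0))
E
```

```text
bar px rows 153 213 [(158, np.int64(313), np.int64(324)), (170, np.int64(314), np.int64(324)), (185, np.int64(314), np.int64(325)), (200, np.int64(315), np.int64(326)), (210, np.int64(316), np.int64(326))]
[ 0.51547958 -0.23013261  0.068     ] [ 0.45101142 -0.25039739  0.068     ] [ 0.44454298 -0.25258915  0.046     ] 0.06757814106360353 0.30455823223195216
lip [ 0.55292031 -0.19073304  0.03      ] [ 0.56871558 -0.23826679  0.03      ] [ 0.56081795 -0.21449991  0.03      ] 0.05008939806551777 0.320816769807418
grip est bar [ 0.48992335 -0.2381659   0.068     ] lip [ 0.48736152 -0.23759004  0.03      ]
tray [[0.678, 0.176, 0.075], [0.685, 0.095, 0.075], [0.599, 0.088, 0.075], [0.589, 0.167, 0.075]] [0.63755585 0.13129978 0.075     ]
```

{"method": "move_arm", "body": {
  "jaw": [90,90,90,90,90,90,90,90],
  "dp": [
    [0,0.003,0.04],
    [0,0,0.05],
    [0,0,0.05],
    [0,0,0.05],
    [0,0,0.03],
    [0,0,0.021],
    [0,0,0],
    [0,0,0]
  ],
  "rotation": [
    [0,0,-0.009],
    [0,0,0],
    [0,0,0],
    [0,0,0],
    [0,0,0],
    [0,0,0],
    [0,0,0],
    [0,0,0]
  ],
  "squeeze": 60
}}

```text
clock: 12.62
position: [0.4909, -0.2345, 0.0393]
tool_rot: [3.141, -0.001, 0.312]
force: [0.2, -0.6, 0.1]
grip_width: 0.0554
```

{"method": "move_arm", "body": {
  "jaw": [255,255,255,255,255,255,255],
  "dp": [
    [0,0,0],
    [0,0,0],
    [0,0,0],
    [0,0,0],
    [0,0,0],
    [0,0,0],
    [0,0,0]
  ],
  "rotation": [
    [0,0,0],
    [0,0,0],
    [0,0,0],
    [0,0,0],
    [0,0,0],
    [0,0,0],
    [0,0,0]
  ]
}}

```text
clock: 13.5
position: [0.4905, -0.2346, 0.0386]
tool_rot: [3.141, -0.0, 0.311]
force: [1.1, -0.1, 3.4]
grip_width: 0.0131
```

The bar is gripped, with the opening at 13 mm. Now I lift gently and turn the scoop so its lip faces back along the rail.

{"method": "move_arm", "body": {
  "jaw": [255,255,255,255,255,255,255,255],
  "dp": [
    [0,0,-0.015],
    [0,0,-0.03],
    [0,0,-0.045],
    [0,0,-0.045],
    [0,0,-0.045],
    [0,0,-0.04],
    [0,0,-0.02],
    [0,0,0]
  ],
  "rotation": [
    [0,0,0],
    [0,0,0],
    [0,0,0],
    [0,0,0],
    [0,0,0],
    [0,0,0],
    [0,0,0],
    [0,0,0]
  ]
}}

```text
clock: 14.5
position: [0.4905, -0.2344, 0.2309]
tool_rot: [3.141, -0.001, 0.312]
force: [-0.6, 0.7, -2.8]
grip_width: 0.0133
```

{"method": "move_arm", "body": {
  "jaw": [255,255,255,255,255,255,255,255,255,255],
  "dp": [
    [0,0,0],
    [0,0,0],
    [0,0,0],
    [0,0,0],
    [0,0,0],
    [0,0,0],
    [0,0,0],
    [0,0,0],
    [0,0,0],
    [0,0,0]
  ],
  "rotation": [
    [0,0,-0.02],
    [0,0,-0.04],
    [0,0,-0.05],
    [0,0,-0.05],
    [0,0,-0.05],
    [0,0,-0.05],
    [0,0,-0.05],
    [0,0,-0.05],
    [0,0,-0.05],
    [0,0,-0.05]
  ]
}}

```text
clock: 15.75
position: [0.4898, -0.2341, 0.229]
tool_rot: [-3.14, -0.001, 1.762]
force: [0.3, 0.6, -1.7]
grip_width: 0.0128
```

{"method": "move_arm", "body": {
  "jaw": [255,255,255,255,255,255,255,255,255,255],
  "dp": [
    [0,0,0],
    [0,0,0],
    [0,0,0],
    [0,0,0],
    [0,0,0],
    [0,0,0],
    [0,0,0],
    [0,0,0],
    [0,0,0],
    [0,0,0]
  ],
  "rotation": [
    [0,0,-0.05],
    [0,0,-0.05],
    [0,0,-0.05],
    [0,0,-0.05],
    [0,0,-0.05],
    [0,0,-0.05],
    [0,0,-0.05],
    [0,0,-0.05],
    [0,0,-0.05],
    [0,0,-0.02]
  ]
}}

```text
clock: 17.0
position: [0.4897, -0.2341, 0.2289]
tool_rot: [3.14, -0.002, -3.046]
force: [-0.3, -0.7, -1.7]
grip_width: 0.0128
```

```bash
python3 - <<'E'
from workcell import bot
s=bot.observe();print(s["clock"],s["qpos"].round(3),s["position"],s["tool_rot"],s["force"],s["moment"])
E
```

```text
17.0 [ 0.329  0.395  0.012  1.82  -0.007  0.929  2.009] [ 0.48971459 -0.23413999  0.22891377] [ 3.13979117e+00 -1.92220848e-03 -3.04647093e+00] [-0.30759814 -0.7399536  -1.74980092] [ 0.02392172  0.03580944 -0.00474179]
```

{"method": "move_arm", "body": {
  "jaw": [255,255,255,255,255,255,255],
  "dp": [
    [-0.01,0.014,0],
    [-0.02,0.028,0],
    [-0.03,0.04,0],
    [-0.03,0.04,0],
    [-0.03,0.04,0],
    [-0.03,0.04,0],
    [-0.03,0.04,0]
  ],
  "rotation": [
    [0,0,0],
    [0,0,0],
    [0,0,0],
    [0,0,0],
    [0,0,0],
    [0,0,0],
    [0,0,0]
  ]
}}

```text
clock: 17.88
position: [0.6165, -0.026, 0.2295]
tool_rot: [3.141, -0.001, -3.051]
force: [0.8, -0.2, -2.2]
grip_width: 0.0128
```

{"method": "move_arm", "body": {
  "jaw": [255,255,255,255,255,255,255,255],
  "dp": [
    [-0.03,0.04,0],
    [-0.03,0.04,0],
    [-0.03,0.04,0],
    [-0.03,0.04,0],
    [-0.02,0.025,0],
    [-0.015,0.013,0],
    [0,0,0],
    [0,0,0]
  ],
  "rotation": [
    [0,0,0],
    [0,0,0],
    [0,0,0],
    [0,0,0],
    [0,0,0],
    [0,0,0],
    [0,0,0],
    [0,0,0]
  ]
}}

```text
clock: 18.88
position: [0.7246, 0.1404, 0.2298]
tool_rot: [-3.141, -0.001, -3.051]
force: [-0.2, -0.3, -1.7]
grip_width: 0.0132
```

```bash
python3 - <<'E'
from workcell import bot, grab_frame, calibration
import cv2,numpy as np
s=bot.observe();print(s["clock"],s["qpos"].round(3),s["position"],s["tool_rot"],s["force"])
c=calibration("wrist");np.savez("w3.npz",**c);w=grab_frame("wrist");cv2.imwrite("pics/w3.png",w)
E
```

```text
18.875 [-0.253  0.716 -0.035  1.249  0.025  1.178  1.373] [0.72455972 0.14037916 0.22982406] [-3.14135065e+00 -1.12893947e-03 -3.05098139e+00] [-0.21447148 -0.25183356 -1.67508325]
```

View pics/w3.png

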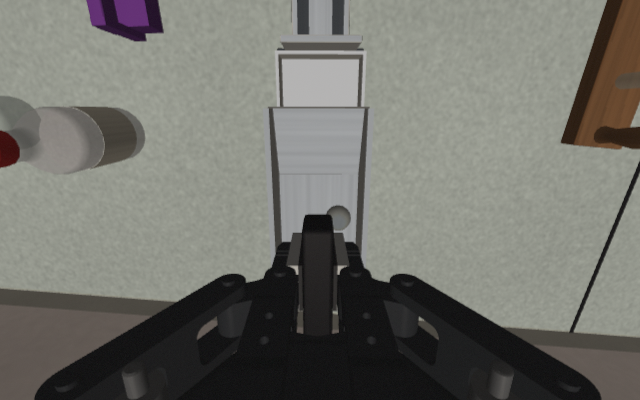

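The scoop is level over the housing, aligned with the tray (columns 276–364), with its lip at row 107 and the tray's rear rim at row 50. One ball is visible and the others are under the bar. Checking the lip and tray positions by ray:

```bash
python3 - <<'E'
from h import *
c=dict(np.load("w3.npz"))
for n,uv,z in[("lip",(319,107),.208),("rimRL",(276,50),.075),("rimRR",(365,50),.075),("plate top rear",(320,37),.1)]: print(n,ray("w",uv,z,c).round(4))
E
```

```text
lip [0.6506 0.1349 0.208 ]
rimRL [0.6022 0.0907 0.075 ]
rimRR [0.5947 0.1735 0.075 ]
plate top rear [0.5931 0.1309 0.1   ]
```

```bash
cat > ik.py <<'E'
import numpy as np,itertools
from scipy.spatial.transform import Rotation as R
from scipy.optimize import least_squares
D=[([-1.327,.522,-.0363,1.6,.0212,1.0211,-.1128],[.1929,.5941,.2307],[-3.1405,0,2.8278]),
([-.688,.292,.386,2.009,-.142,.866,-.129],[.4554,.1157,.2311],[-3.1413,.0003,1.6665]),
([-.191,.489,.746,1.847,-.398,.96,-.564],[.4879,-.2357,.2310],[3.1405,.0011,.2777]),
([.329,.395,.012,1.82,-.007,.929,2.009],[.4897,-.2341,.2289],[3.1398,-.0019,-3.0465]),
([-.253,.716,-.035,1.249,.025,1.178,1.373],[.7246,.1404,.2298],[-3.1414,-.0011,-3.051])]
L3=.35;LO=np.array([-2.91,-.3,-1.5,.17,-1.26,.16,-2.52]);HI=np.array([2.91,2.13,1.42,2.43,4.41,1.93,2.52])
def fk(q,s,p,L3=L3):
    rz=lambda a:R.from_euler('z',a);ry=lambda a:R.from_euler('y',a)
    A=rz(s[0]*q[0]+p[3]);x=np.array([0,0,p[0]])
    A=A*ry(q[1])*rz(s[1]*q[2]);x=x+A.apply([0,0,p[1]])
    A=A*ry(q[3])*rz(s[2]*q[4]);x=x+A.apply([0,0,p[2]])
    A=A*ry(q[5]);x=x+A.apply([0,0,L3]);A=A*rz(s[3]*q[6]+p[4]);return x,A
def fit():
    best=None
    for s in itertools.product([1,-1],repeat=4):
      for c7 in(0,1.57,3.14,-1.57):
        f=lambda p:np.concatenate([np.r_[fk(q,s,p)[0]-x,.2*(fk(q,s,p)[1].inv()*R.from_euler('xyz',e)).as_rotvec()] for q,x,e in D])
        r=least_squares(f,[.345,.528,.424,0,c7])
        if best is None or r.cost<best[0]:best=(r.cost,s,r.x,np.abs(r.fun).max())
    return best
E
python3 - <<'E'
from ik import *
c,s,p,m=fit();print(c,s,p.round(4),m)
tray=np.array([.643,.135]);
for L in(.30,.36,.42):
  pp=p.copy();pp[0]+=L-.35
  for yaw in(1.66,2.1,2.5,1.2):
    sx=np.array([np.cos(yaw),np.sin(yaw),0]);q=np.array(D[4][0]);out=[]
    for k,(th,lz,y) in enumerate([(0,.2,3.236+(yaw-3.236)*i/6) for i in range(7)]+[(0,.105,yaw)]+[(t,.1-.012*t,yaw) for t in np.arange(.1,1.01,.1)]):
        A=R.from_euler('xyz',[np.pi,0,y])*R.from_euler('y',-th)
        sy=np.array([np.cos(y),np.sin(y),0]);lip=np.r_[tray,lz]-.01*sy
        x=lip-A.apply([.0745,0,.0216]);q0=q.copy()
        f=lambda q:np.r_[(fk(q,s,pp,L)[0]-x)*10,3*(fk(q,s,pp,L)[1].inv()*A).as_rotvec(),.03*(q-q0)]
        q=least_squares(f,np.clip(q0,LO+.01,HI-.01),bounds=(LO,HI)).x;e=np.abs(f(q)[:6]).max()
        if k in(6,7,12,17):out.append((round(th,1),q.round(2).tolist(),round(e,3)))
    print(L,yaw);[print("   ",o) for o in out]
E
```

```text
0.0002391216319520845 (-1, -1, -1, -1) [ 0.3562  0.523   0.4298 -0.0953  1.4752] 0.010249599158714318
0.3 1.66
    (0, [-0.41, 0.6, 0.36, 1.54, -0.23, 1.04, 0.1], np.float64(0.0))
    (0, [-0.38, 0.71, 0.32, 1.61, -0.27, 0.87, 0.13], np.float64(0.0))
    (np.float64(0.5), [-0.81, 0.82, 0.64, 1.56, 0.05, 0.94, -0.27], np.float64(0.0))
    (np.float64(1.0), [-1.07, 1.08, 0.83, 1.45, 0.26, 1.16, -0.52], np.float64(0.0))
0.3 2.1
    (0, [-0.34, 0.65, 0.24, 1.43, -0.17, 1.08, 0.47], np.float64(0.0))
    (0, [-0.32, 0.75, 0.22, 1.5, -0.19, 0.91, 0.49], np.float64(0.0))
    (np.float64(0.5), [-0.81, 0.76, 0.6, 1.66, 0.13, 0.68, 0.06], np.float64(0.0))
    (np.float64(1.0), [-1.25, 1.06, 0.98, 1.73, 0.31, 0.65, -0.34], np.float64(0.0))
0.3 2.5
    (0, [-0.3, 0.69, 0.14, 1.35, -0.1, 1.12, 0.79], np.float64(0.0))
    (0, [-0.29, 0.78, 0.13, 1.42, -0.11, 0.95, 0.8], np.float64(0.0))
    (np.float64(0.5), [-0.76, 0.7, 0.53, 1.74, 0.15, 0.46, 0.41], np.float64(0.0))
    (np.float64(1.0), [-1.32, 1.03, 1.06, 1.95, 0.65, 0.16, -0.44], np.float64(0.005))
0.3 1.2
    (0, [-0.52, 0.56, 0.48, 1.65, -0.
[... 2125 characters left out ...]
-1.37, 1.13, 0.91, 1.7, 0.27, 0.75, -0.46], np.float64(0.0))
0.42 2.5
    (0, [-0.3, 0.69, 0.14, 1.35, -0.1, 1.12, 0.79], np.float64(0.0))
    (0, [-0.29, 0.78, 0.13, 1.42, -0.11, 0.95, 0.8], np.float64(0.0))
    (np.float64(0.5), [-0.88, 0.7, 0.57, 1.84, 0.16, 0.42, 0.32], np.float64(0.0))
    (np.float64(1.0), [-1.55, 1.19, 1.11, 2.03, 0.09, 0.17, -0.12], np.float64(0.0))
0.42 1.2
    (0, [-0.52, 0.56, 0.48, 1.65, -0.29, 1.01, -0.31], np.float64(0.0))
    (0, [-0.48, 0.67, 0.43, 1.72, -0.36, 0.83, -0.26], np.float64(0.0))
    (np.float64(0.5), [-0.79, 0.94, 0.62, 1.35, -0.09, 1.26, -0.65], np.float64(0.0))
    (np.float64(1.0), [-0.84, 1.33, 0.69, 0.81, 0.07, 1.81, -0.76], np.float64(0.0))
```

With the scoop pointing at the robot, the tilt would run joint 6 out of range. Pouring sideways (scoop yaw 1.66, from the -y side) keeps every joint comfortable. I'll turn and shift up here first.

{"method": "move_arm", "body": {
  "jaw": [255,255,255,255,255,255,255,255,255,255],
  "dp": [
    [0,0,0],
    [0,0,0],
    [0,0,0],
    [0,0,0],
    [0,0,0],
    [0,0,0],
    [0,0,0],
    [0,0,0],
    [0,0,0],
    [0,0,0]
  ],
  "rotation": [
    [0,0,0.025],
    [0,0,0.045],
    [0,0,0.055],
    [0,0,0.055],
    [0,0,0.055],
    [0,0,0.055],
    [0,0,0.055],
    [0,0,0.055],
    [0,0,0.05],
    [0,0,0.05]
  ]
}}

```text
clock: 20.18
position: [0.7249, 0.1399, 0.2307]
tool_rot: [3.142, -0.0, 1.656]
force: [-0.5, 0.2, -1.7]
grip_width: 0.0125
```

{"method": "move_arm", "body": {
  "jaw": [255,255,255,255,255,255,255,255],
  "dp": [
    [-0.008,-0.008,0],
    [-0.018,-0.018,0],
    [-0.02,-0.02,0],
    [-0.02,-0.02,0],
    [-0.02,-0.02,0],
    [-0.012,-0.012,0],
    [-0.005,-0.004,0],
    [0,0,0]
  ],
  "rotation": [
    [0,0,0],
    [0,0,0],
    [0,0,0],
    [0,0,0],
    [0,0,0],
    [0,0,0],
    [0,0,0],
    [0,0,0]
  ]
}}

```text
clock: 21.18
position: [0.6515, 0.0511, 0.2306]
tool_rot: [3.141, -0.0, 1.663]
force: [-0.2, -0.2, -2.3]
grip_width: 0.0129
```

```bash
python3 - <<'E'
from workcell import bot, grab_frame, calibration
import cv2,numpy as np
s=bot.observe();print(s["clock"],s["qpos"].round(3),s["position"],s["tool_rot"],s["force"])
c=calibration("wrist");np.savez("w4.npz",**c);w=grab_frame("wrist");cv2.imwrite("pics/w4.png",w)
E
```

```text
21.175 [-0.392  0.594  0.352  1.534 -0.224  1.053  0.108] [0.65154824 0.05108945 0.23058251] [ 3.14132664e+00 -1.94016035e-04  1.66297825e+00] [-0.21169778 -0.24045714 -2.27816593]
```

View pics/w4.png

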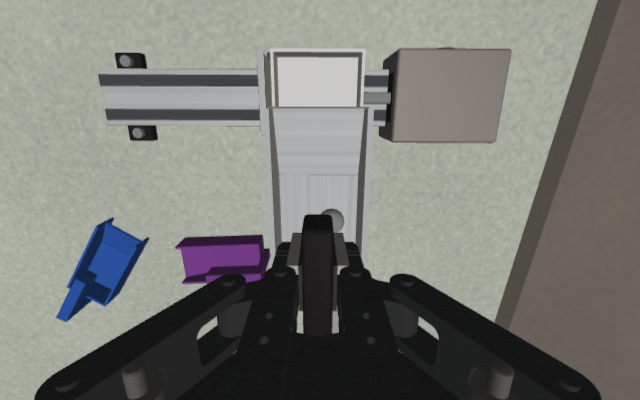

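Now the scoop points across the rail, centred on the tray (tray columns 270–365, lip at row 107). The push plate is at left and the housing at right, both clear. I'll compute the tilt rows about the lip.

```bash
python3 - <<'E'
from ik import *
from h import ray
c=dict(np.load("w4.npz"))
a=ray("w",(271,50),.075,c);b=ray("w",(365,50),.075,c);n=np.array([-.09,.996,0])
print("far rim",a,b,"tray",(a+b)/2-n*.043,np.linalg.norm(a-b)); print("lip",ray("w",(319,107),.209,c))
# tilt rows: rotate about tool y by -d, lip fixed horizontally and sinking
v=np.array([.0745,0,.0216]);A=R.identity();lip=v.copy();x=np.zeros(3);out=[]  # world := tool axes at level (z down)
for i in range(12):
    d=.03*np.pi;lip=lip+[0,0,.0015]
    A2=A*R.from_euler('y',-d);x2=lip-A2.apply(v);out.append((A.inv().apply(x2-x)/.8).round(4).tolist());A,x=A2,x2
print(out,x)
E
```

```text
far rim [0.596461   0.17278283 0.075     ] [0.68417825 0.18086976 0.075     ] tray [0.64418963 0.13399829 0.075     ] 0.08808924592239861
lip [0.64533948 0.1250697  0.209     ]
[[0.003, 0.0, -0.0068], [0.0031, 0.0, -0.0068], [0.0033, 0.0, -0.0068], [0.0035, 0.0, -0.0068], [0.0036, 0.0, -0.0069], [0.0038, 0.0, -0.007], [0.004, 0.0, -0.0071], [0.0041, 0.0, -0.0072], [0.0042, 0.0, -0.0073], [0.0044, 0.0, -0.0074], [0.0045, 0.0, -0.0075], [0.0046, 0.0, -0.0077]] [ 0.06232371  0.         -0.03700645]
```

{"method": "move_arm", "body": {
  "jaw": [255,255,255,255,255,255,255,255,255,255],
  "dp": [
    [0,0,0.01],
    [0,0,0.02],
    [0,0,0.025],
    [0,0,0.025],
    [0,0,0.025],
    [0,0,0.015],
    [0,0,0.01],
    [0,0,0],
    [0,0,0],
    [0,0,0]
  ],
  "rotation": [
    [0,0,0],
    [0,0,0],
    [0,0,0],
    [0,0,0],
    [0,0,0],
    [0,0,0],
    [0,0,0],
    [0,0,0],
    [0,0,0],
    [0,0,0]
  ]
}}

```text
clock: 22.48
position: [0.6517, 0.051, 0.1271]
tool_rot: [3.141, -0.0, 1.662]
force: [-0.4, 0.8, -2.5]
grip_width: 0.0132
```

{"method": "move_arm", "body": {
  "jaw": [255,255,255,255,255,255],
  "dp": [
    [0.003,0,-0.007],
    [0.003,0,-0.007],
    [0.0035,0,-0.007],
    [0.0035,0,-0.007],
    [0.0035,0,-0.007],
    [0.004,0,-0.007]
  ],
  "rotation": [
    [0,-0.03,0],
    [0,-0.03,0],
    [0,-0.03,0],
    [0,-0.03,0],
    [0,-0.03,0],
    [0,-0.03,0]
  ]
}}

```text
clock: 23.22
position: [0.6495, 0.075, 0.1555]
tool_rot: [3.14, 0.568, 1.662]
force: [-0.0, -0.4, -2.2]
grip_width: 0.0133
```

```bash
python3 - <<'E'
from workcell import bot
from scipy.spatial.transform import Rotation as R
s=bot.observe();print(s["clock"],s["qpos"].round(3),s["position"],s["tool_rot"],s["force"])
print("lip",s["position"]+R.from_euler('xyz',s["tool_rot"]).apply([.0745,0,.0216]))
E
```

```text
23.225 [-0.844  0.861  0.652  1.561  0.084  0.989 -0.305] [0.64953282 0.07497026 0.15549275] [3.13998747 0.56786253 1.66176138] [-0.0218785  -0.43375206 -2.2300719 ]
lip [0.64491724 0.12595203 0.09721441]
```

{"method": "move_arm", "body": {
  "jaw": [255,255,255,255,255,255,255,255,255,255],
  "dp": [
    [0.004,0,-0.007],
    [0,0,0],
    [0.004,0,-0.007],
    [0,0,0],
    [0.004,0,-0.007],
    [0,0,0],
    [0.0045,0,-0.0075],
    [0.0045,0,-0.0075],
    [0,0,0],
    [0,0,0]
  ],
  "rotation": [
    [0,-0.03,0],
    [0,0,0],
    [0,-0.03,0],
    [0,0,0],
    [0,-0.03,0],
    [0,0,0],
    [0,-0.03,0],
    [0,-0.03,0],
    [0,0,0],
    [0,0,0]
  ]
}}

```text
clock: 24.48
position: [0.6467, 0.1041, 0.1649]
tool_rot: [3.14, 1.033, 1.659]
force: [-0.5, -0.2, -1.5]
grip_width: 0.0127
```

```bash
python3 - <<'E'
from workcell import bot, grab_frame
from scipy.spatial.transform import Rotation as R
import cv2,numpy as np
s=bot.observe();print(s["clock"],s["qpos"].round(3),s["position"],s["tool_rot"],s["force"])
print("lip",s["position"]+R.from_euler('xyz',s["tool_rot"]).apply([.0745,0,.0216]))
w=grab_frame("wrist");sc=grab_frame("scene");o=np.zeros((600,640,3),np.uint8);o[:400]=w
o[400:,:300]=cv2.resize(sc[150:270,330:450][10:90],(300,200),interpolation=cv2.INTER_CUBIC)
cv2.imwrite("pics/w5.png",o)
E
```

```text
24.475 [-1.048  1.13   0.8    1.434  0.244  1.217 -0.504] [0.64668196 0.1041328  0.16487548] [3.14001175 1.03330533 1.65876327] [-0.5236853  -0.22640542 -1.50797343]
lip [0.64499507 0.12364845 0.08982147]
```

View pics/w5.png

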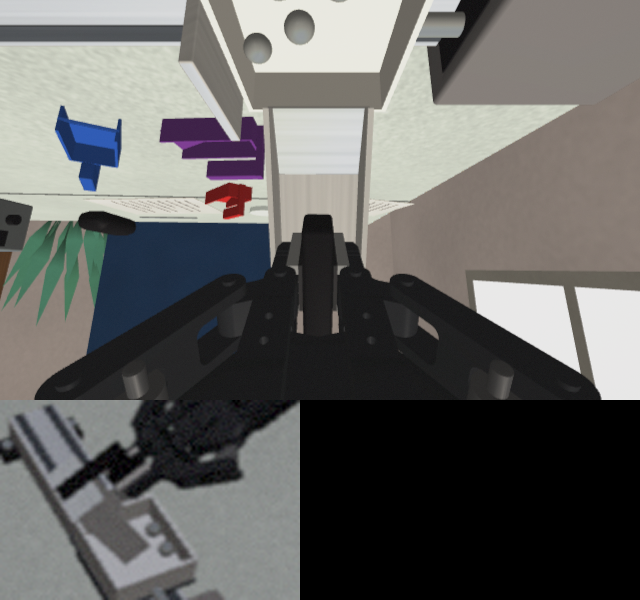

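All balls appear gone from the scoop and are in the tray (two clearly seen at (258,48) and (298,27), a third at the top edge), and the force drop matches. Next I lift straight up, level the scoop and return.

{"method": "move_arm", "body": {
  "jaw": [255,255,255,255,255,255,255,255,255,255],
  "dp": [
    [-0.02,0,-0.012],
    [-0.033,0,-0.02],
    [-0.033,0,-0.02],
    [0,0,0],
    [0,0,0],
    [0,0,0],
    [0,0,0],
    [0,0,0],
    [0,0,0],
    [0,0,0]
  ],
  "rotation": [
    [0,0,0],
    [0,0,0],
    [0,0,0],
    [0,0.05,0],
    [0,0.05,0],
    [0,0.05,0],
    [0,0.05,0],
    [0,0.05,0],
    [0,0.05,0],
    [0,0.029,0]
  ]
}}

```text
clock: 25.82
position: [0.6467, 0.1043, 0.2472]
tool_rot: [3.138, -0.001, 1.66]
force: [-0.7, -0.2, -2.5]
grip_width: 0.0131
```

```bash
python3 - <<'E'
from workcell import bot, grab_frame
import cv2,numpy as np
s=bot.observe();print(s["clock"],s["qpos"].round(3),s["position"],s["tool_rot"],s["force"])
t=grab_frame("top");w=grab_frame("wrist");o=np.zeros((600,640,3),np.uint8);o[:400]=w
o[400:,:360]=cv2.resize(t[130:210,240:384],(360,200),interpolation=cv2.INTER_CUBIC)
cv2.imwrite("pics/w6.png",o)
E
```

```text
25.825 [-0.541  0.597  0.464  1.518 -0.288  1.091  0.076] [0.64674175 0.10432533 0.24721649] [ 3.13806822e+00 -7.79968338e-04  1.66030153e+00] [-0.68076403 -0.18033774 -2.504486  ]
```

View pics/w6.png

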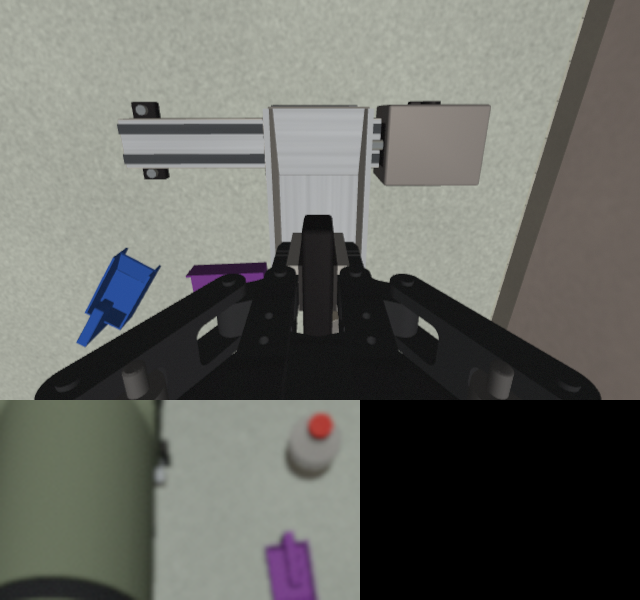

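The level scoop shows no balls, but it hides the tray. I'll carry it back and check the tray from there.

{"method": "move_arm", "body": {
  "jaw": [255,255,255,255,255,255,255,255,255,255],
  "dp": [
    [-0.025,-0.014,0],
    [-0.045,-0.026,0],
    [-0.045,-0.026,0],
    [-0.045,-0.026,0],
    [-0.045,-0.026,0],
    [-0.045,-0.026,0],
    [-0.045,-0.026,0],
    [-0.045,-0.026,0],
    [-0.045,-0.026,0],
    [-0.02,-0.011,0]
  ],
  "rotation": [
    [0,0,0],
    [0,0,0],
    [0,0,0],
    [0,0,0],
    [0,0,0],
    [0,0,0],
    [0,0,0],
    [0,0,0],
    [0,0,0],
    [0,0,0]
  ]
}}

```text
clock: 27.18
position: [0.4887, -0.2349, 0.2458]
tool_rot: [-3.14, 0.005, 1.661]
force: [1.1, 0.0, -0.9]
grip_width: 0.0132
```

{"method": "move_arm", "body": {
  "jaw": [255,255,255,255,255,255,255,255,255,255],
  "dp": [
    [0,0,0],
    [0,0,0],
    [0,0,0],
    [0,0,0],
    [0,0,0],
    [0,0,0],
    [0,0,0],
    [0,0,0],
    [0,0,0],
    [0,0,0]
  ],
  "rotation": [
    [0,0,0.05],
    [0,0,0.05],
    [0,0,0.05],
    [0,0,0.05],
    [0,0,0.05],
    [0,0,0.05],
    [0,0,0.05],
    [0,0,0.05],
    [0,0,0.03],
    [0,0,0]
  ]
}}

```text
clock: 28.42
position: [0.4903, -0.2323, 0.2454]
tool_rot: [3.138, 0.002, 0.314]
force: [-0.6, -0.1, -1.8]
grip_width: 0.0125
```

```bash
python3 - <<'E'
from workcell import bot, grab_frame
import cv2,numpy as np
s=bot.observe();print(s["clock"],s["qpos"].round(3),s["position"],s["tool_rot"],s["force"])
t=grab_frame("top");sc=grab_frame("scene");w=grab_frame("wrist")
o=np.zeros((600,780,3),np.uint8);o[:300,:400]=cv2.resize(sc[180:255,340:440],(400,300),interpolation=cv2.INTER_CUBIC)
o[:300,410:770]=cv2.resize(t[130:200,245:329],(360,300),interpolation=cv2.INTER_CUBIC)
o[300:,:480]=cv2.resize(w,(480,300))
cv2.imwrite("pics/w7.png",o)
E
```

```text
28.425 [-0.285  0.517  0.886  1.833 -0.463  1.013 -0.468] [ 0.49034222 -0.23228861  0.24538333] [3.13807252e+00 1.88765845e-03 3.13706831e-01] [-0.55816259 -0.06251488 -1.84473482]
```

View pics/w7.png

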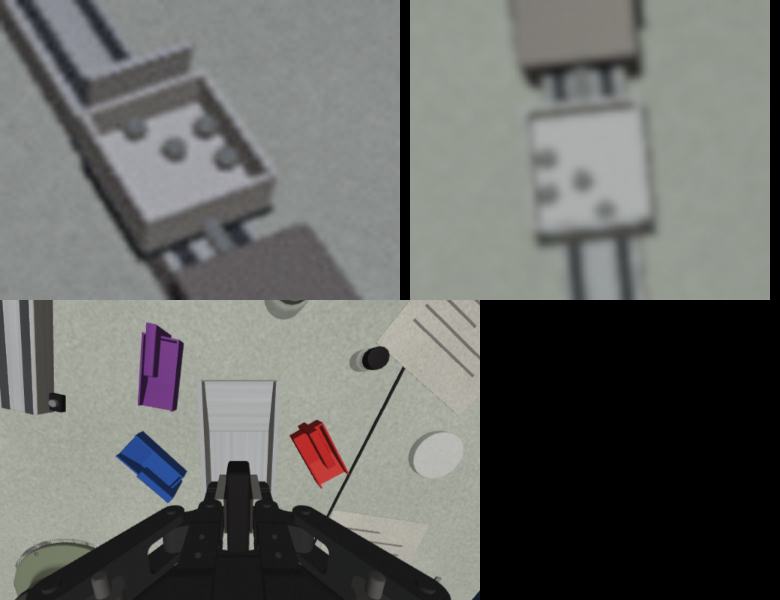

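All four balls lie in the tray, the carriage is home at the housing, and the scoop is empty. Setting it down.

{"method": "move_arm", "body": {
  "jaw": [255,255,255,255,255,255,255,255,255,255],
  "dp": [
    [0,0,0.03],
    [0,0,0.045],
    [0,0,0.045],
    [0,0,0.045],
    [0,0,0.04],
    [0,0,0.025],
    [0,0,0.015],
    [0,0,0.008],
    [0,0,0.004],
    [0,0,0]
  ],
  "rotation": [
    [0,0,0],
    [0,0,0],
    [0,0,0],
    [0,0,0],
    [0,0,0],
    [0,0,0],
    [0,0,0],
    [0,0,0],
    [0,0,0],
    [0,0,0]
  ]
}}

```text
clock: 29.82
position: [0.4905, -0.2337, 0.0402]
tool_rot: [3.138, 0.0, 0.311]
force: [0.0, -1.2, -2.1]
grip_width: 0.0127
```

{"method": "move_arm", "body": {
  "jaw": [255,255,255,255],
  "dp": [
    [0,0,0.001],
    [0,0,0.001],
    [0,0,0.001],
    [0,0,0]
  ],
  "rotation": [
    [0,0,0],
    [0,0,0],
    [0,0,0],
    [0,0,0]
  ]
}}

```text
clock: 30.32
position: [0.4907, -0.2341, 0.0385]
tool_rot: [3.138, -0.001, 0.311]
force: [-3.8, 1.8, 20.4]
grip_width: 0.0133
```

Contact with the bench, so I release, retreat upward and check.

{"method": "move_arm", "body": {
  "jaw": [90,90,90,90,90,90,90,90,90,90],
  "dp": [
    [0,0,-0.001],
    [0,0,0],
    [0,0,0],
    [0,0,-0.01],
    [0,0,-0.03],
    [0,0,-0.05],
    [0,0,-0.05],
    [0,0,-0.05],
    [0,0,-0.05],
    [0,0,0]
  ],
  "rotation": [
    [0,0,0],
    [0,0,0],
    [0,0,0],
    [0,0,0],
    [0,0,0],
    [0,0,0],
    [0,0,0],
    [0,0,0],
    [0,0,0],
    [0,0,0]
  ]
}}

```text
clock: 31.58
position: [0.4911, -0.2336, 0.233]
tool_rot: [3.136, -0.003, 0.311]
force: [0.3, 0.1, -1.2]
grip_width: 0.0554
```

```bash
python3 - <<'E'
from workcell import bot, grab_frame
import cv2,numpy as np
s=bot.observe();print(s["clock"],s["position"],s["force"],s["grip_width"])
sc=grab_frame("scene");w=grab_frame("wrist")
o=np.zeros((600,780,3),np.uint8);o[:400,:640]=w
o[400:,:780]=cv2.resize(sc[160:260,120:510],(780,200),interpolation=cv2.INTER_CUBIC)
cv2.imwrite("pics/w8.png",o)
E
```

```text
31.575 [ 0.49109314 -0.23362309  0.2329817 ] [ 0.32083697  0.07059165 -1.19840677] 0.05538756120568099
```

View pics/w8.png

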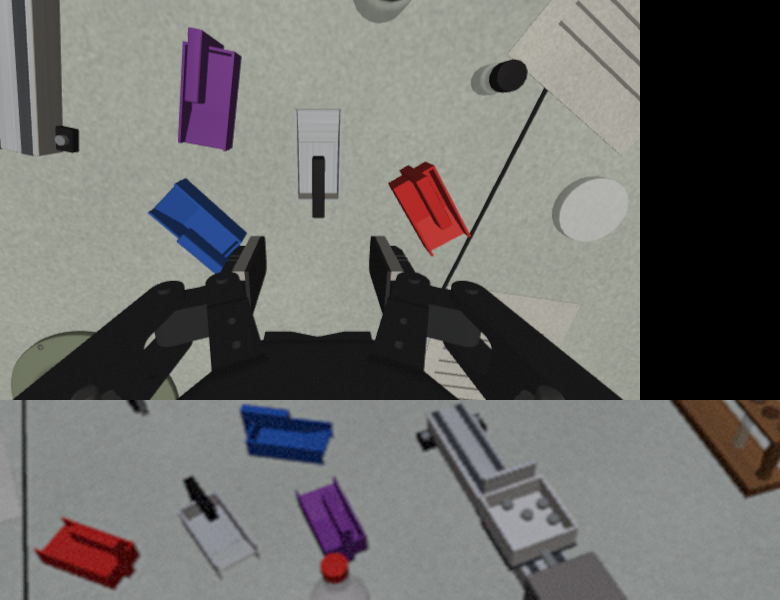

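The scoop stands upright and empty on the bench at (318,160) in the wrist view, with the gripper clear above it. The four balls are in the tray, and the neighbouring items look undisturbed.

```bash
python3 - <<'E'
from workcell import workorder
print(workorder.job_done())
E
```

```text
the job is handed in; nothing more can be done
None
```

The job was handed in at about 31.6 s of the 72 s, and as far as my checks show, every step was completed. The hand-in gave no verdict.

- **Carriage:** I gripped the push plate across its thickness so it could not shoot off, and slid it about 133 mm at 56 mm/s or less. The resistance then rose to about 24 N at the hidden stop. The last pictures show the tray still close to the housing.
- **Pouring:** I brought the scoop in level, with its lip about 58 mm above the tray floor. I then tipped it about its lip to 59°, with the lip ending about 43 mm above the floor.
- **Final pictures:** All four balls are in the tray, and the scoop is empty and upright at its original spot. The open gripper is about 0.19 m above its gripping height. The bystanders in view looked unmoved, but I did not measure them.

**Changed or differed:**
- My first pouring direction, with the scoop facing the robot, would have run joint 6 out of range. I turned the scoop to pour sideways before tipping.
- The different views put the tray's centre up to about 6 mm apart, so I used the closest view for the pour.
- I took no separate reading of the carriage's travel. That it is home rests on the force rise, the distance moved and the pictures.

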